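Fit the hand screw of a belt guard in a shoe repair workshop

TASK

The belt guard of the bench finishing machine is back in its place, but its long T-handled screw still stands in the wooden tool rack. Put the screw down the deep boss of the guard, feel for the threaded nut, which sits off-centre at the bottom, start the thread straight and without forcing it, and screw it in until its collar sits flat on the boss; then let go. Leave the other tools, the tin and the shoe last where they are.

Things in the scene. Friction and masses are not known exactly. Their poses are not given: they have to be found in the camera images.
- screw: Hand screw, 136 mm long, 0.15 to 0.3 kg, steel with a black T-handle. Origin: centre of its tip; z up its axis to the handle, x along the handle bar. Starts upright in one of the rack's three holes, hanging by its collar, bar within 0.5 rad of the rack's length. Lowest 9 mm: plain round nose 12 mm across, its end edge broken to 11 mm. Shank above: 13 mm across.
- thread (a point): Lower end of the screw's thread, on the axis, 9 mm above the tip. The thread is 21 mm over the crests and 9 mm long; right-handed (clockwise from above goes down), coarse and quick: three starts, 18 mm of travel per turn, so it can catch at any of three angles 120 degrees apart. It starts under a few newtons; pressing with over 40 N before it is home spoils it.
- collar (a point): Centre of the underside of the screw's round collar (53 mm across, 5 mm thick), 101 mm above the tip. A round neck 18 mm across joins it to the handle.
- handle (a point): Middle of the screw's handle bar, 128 mm above the tip: the place to grip it, across its 16 mm width. The bar is 64 mm long and 16 mm high; its lower face is 14 mm above the collar's top. Smooth plastic: gripped with under about 60 N the screw creeps down between the fingers.
- machine: Bench finishing machine, fixed. Origin on the bench below the axis of the guard's boss. At its left (+y) end the grey belt guard, a box 300 mm (x) by 116 mm (y), top 110 mm above the bench, with the boss standing out of its top. To the right (-y), from 85 mm off the boss axis on: motor (its box reaches 167 mm above the bench), spindle, sanding drum, brush.
- boss_mouth (a point): Centre of the open top of the boss, 140 mm above the bench. The boss is 59 mm across outside, its well 37 mm across and 80 mm deep. A screw let go before its thread has caught leans over in this wide well. Rises 30 mm out of the guard's top.
- well_floor (a point): Point on the well's axis at its flat steel floor, 80 mm below the mouth. The floor is the top of a nut plate that sits off-centre in its cage, hidden deep down: the axis of its threaded hole is 4.5 to 6.2 mm off the well's axis, in any direction, to be found by touch. The plate is held fast. Hole: 27 mm across at the floor, countersunk to 23 mm at 2 mm depth, 25 mm deep.
- nut_depth (a point): Point on the well's axis 2 mm below its floor, level with the start of the nut's thread. Inside its crests the nut is 15 mm across. On first touch the screw's thread rests on the nut's with the tip 11 to 17 mm below the floor (angle of the starts unknown); turned clockwise, sinking with the 18 mm lead (play 1 mm), it is home within 200 degrees: collar on the boss, tip 21 mm below the floor.
- rack: Wooden tool rack, fixed, 260 mm (x) by 70 mm (y), top 115 mm above the bench, three holes 27 mm across on its middle line at x = -75, 0 and 75 mm. Origin under its middle, on the bench.
- burnisher: Burnishing tool with a pear-shaped dark wooden handle 42 mm across, standing in the rack, reaching 61 mm above the rack's top. Origin at its lower end. To be left.
- punch: Steel punch with a plain round head, standing in the rack, reaching 52 mm above the rack's top. Origin at its lower end. To be left.
- tin: Tin, 76 mm across, 95 mm high, upright on the bench; origin under its centre. To be left.
- last: Light wooden shoe last, 250 mm long, 86 mm wide, 104 mm high, sole down on the bench; origin under its middle. To be left.

How it is judged:
By the outcome, as a careful person would: the job done as asked, in the order asked, and still so for the second after the job is handed in, with the robot touching nothing.
It also fails if it takes over 67 s, if anything falls off the work surface, if the arm or the gripper's body presses on something with over 40 N, if the wrist force passes 120 N, or if a joint passes its speed limit or range.

ROBOT

A 6-joint arm with a two-finger parallel gripper is mounted at the origin on the work surface. World frame = base frame: x ahead of the robot, y to its left, z up, the work surface at z = 0. Lengths are in mm, angles in rad, forces in N, time in s.
With the tool pointing down it reaches from about 225 to 725 mm from the base axis. Payload 3.1 kg.
Tool frame: the origin (TCP) lies between the finger pads; the fingertips stand 22 mm ahead of it and the grasp point (between the pads) lies 3 mm ahead of it; z points along the fingers, x is the direction in which the jaws open and shut, and the axes are right-handed (so a half turn about z gives the same grasp; the last joint's range is limited). The gripper opens to 85 mm and grips with 20 to 120 N. Pads are 22 mm wide; open, the fingers measure 114 mm over their backs; the gripper's body (76 mm by 85 mm) begins 54 mm behind the grasp point. The pads swing forward as they close: fully open they stand 13 mm farther back than shut.
Start: joints at [-1.277, 0.048, 0.099, 1.622, 0, 1.443], TCP at [214.921, -478.985, 253.312] pointing down, gripper open.
Joint ranges: [-2.91, 2.91], [-0.99, 1.94], [-1.21, 1.42], [-2.12, 2.29], [-1.49, 1.47], [-3.14, 3.14]. Speed limits (rad/s): [2.79, 2.79, 3.14, 3.14, 3.14, 3.14].

INTERFACE

Orientations are given as a 3x3 rotation matrix whose columns are the frame's x, y, z axes.
In Python, from station import bot gives the robot as it stands.
- The arm moves only by the tool play_rows, never from a script. Its argument "series" is a list of rows, each a list of 6 numbers: the shift along the tool's x, y, z in units of 25 mm (1.0 is 25 mm), then the turn, a rotation vector about the tool's x, y, z in degrees. In form: [[x, y, z, ax, ay, az], ...]. A call has 1 to 12 rows; each row shifts and turns the commanded pose from where the row before left it, along the tool's axes as they then stand; what a row does not reach is not made up. A row lasts 1/8 s, in which the tool goes at most 62.5 mm and 10.7 degrees, less where a joint would pass 70% of its speed; a pose out of reach is approached as far as the arm can. A call is refused whole if a number of a shift passes 1 or a number of a turn 10.7, either way. A call with a gripper value outside its range is refused whole. "hand" is the closure, from 0 (fully open) to 1 (shut), set as the call begins (left out, the last holds). The fingers move at their own pace and stop on an object; "force" is the grip in N (left out, the last holds). Time passes only in rows, so rows that do not move let the fingers close. It gives the time, the measured TCP pose, the force and the opening at its end, in the units of the state.
- bot.read_state(): the state, without advancing time (a new reading comes with each control period).
- bot.get_image(name): name is "side" or "top"; returns the picture (384x512x3 uint8, red, green, blue); there is no depth.
- bot.get_calibration(name): a dict with "K" (3x3 intrinsics, pixels), "eye" and "attitude" of the camera in the world. Camera axes: x right, y down, z forward; pixel columns grow to the right and rows downward; lengths in mm; the calibration is good to about 2 mm. A picture is of the moment at which its call begins. get_calibration takes no time and is no camera call.
- bot.finish_job(): hands the job in, once; it reports no verdict.
The state is a dict: "clock": time; "joints": joint angles; "dq": joint speeds; "tau": joint torques, N m; "ee_pos": TCP position; "tool_rot": TCP orientation; "wrist_force": force on the tool from outside, world axes, zero at the start; "wrist_torque": the same for the moment, N m; "opening": finger opening in mm.
Only numpy, scipy, OpenCV 4.12 (cv2) and the standard library are available. Lean on these libraries where they do the work, as an engineer would, in place of code of your own. Each camera call takes 0.05 s, during which the arm holds its last target. There are 200 camera calls.

## Working session

There is one attempt and no reset: what is moved stays moved. The work goes in short steps, Python scripts to look and compute and a tool call to move; the robot and the scene stay as the last step left them, time stands still between calls to the robot, and variables do not carry over. Pictures are saved under pics/ and viewed, about 8 in all and at most 12, crops included, and the job is handed in when it is done.

Besides the shell and the picture viewer there is one more tool, called by a JSON object that holds its "name" and its "arguments", one argument or row to a line. play_rows: Moves the arm, as the interface text tells. Its arguments: {"type":"object","properties":{"series":{"type":"array"},"hand":{"type":"number"},"force":{"type":"number"}},"required":["series"]}

```bash
mkdir -p pics; cat > h.py <<'E'
import numpy as np, cv2
from station import bot
def ray(name,u,v):
    c=bot.get_calibration(name);K=np.array(c['K']);R=np.array(c['attitude']);e=np.array(c['eye'])
    d=R@np.linalg.inv(K)@[u,v,1.];return e,d/np.linalg.norm(d)
def onz(name,u,v,z):
    e,d=ray(name,u,v);return e+d*(z-e[2])/d[2]
def proj(name,p):
    c=bot.get_calibration(name);K=np.array(c['K']);R=np.array(c['attitude']);e=np.array(c['eye'])
    q=K@R.T@(np.array(p,float)-e);return q[:2]/q[2]
def snap(name,fn):
    im=bot.get_image(name)[:,:,::-1].copy();cv2.imwrite('pics/'+fn,im);return im
E
python3 - <<'E'
from h import *
np.set_printoptions(precision=3,suppress=True)
for n in('side','top'):
    snap(n,n+'0.png');c=bot.get_calibration(n);print(n,c)
a=cv2.imread('pics/side0.png');b=cv2.imread('pics/top0.png')
cv2.imwrite('pics/both0.png',np.vstack([a,b])[:, :])
print(bot.read_state())
E
```

```text
side {'K': array([[368.542,   0.   , 255.02 ],
       [  0.   , 368.542, 192.934],
       [  0.   ,   0.   ,   1.   ]]), 'eye': array([ 555.669, -432.277,  784.567]), 'attitude': array([[ 0.999, -0.038,  0.012],
       [-0.035, -0.709,  0.704],
       [-0.019, -0.704, -0.71 ]])}
top {'K': array([[460.732,   0.   , 255.759],
       [  0.   , 460.732, 184.387],
       [  0.   ,   0.   ,   1.   ]]), 'eye': array([ 468.29 ,  210.79 , 1093.256]), 'attitude': array([[-0.013, -0.994,  0.113],
       [-1.   ,  0.012, -0.011],
       [ 0.01 , -0.113, -0.994]])}
{'clock': 0.1, 'joints': array([-1.277,  0.049,  0.098,  1.622,  0.   ,  1.443]), 'dq': array([ 0.001, -0.001,  0.001,  0.   , -0.001,  0.001]), 'tau': array([  0.002, -33.985,  32.094,   0.016,  -0.   ,   0.   ]), 'ee_pos': array([ 214.802, -478.488,  252.227]), 'tool_rot': array([[ 0.409, -0.912, -0.001],
       [-0.912, -0.409,  0.002],
       [-0.002, -0.   , -1.   ]]), 'wrist_force': array([-0.179,  1.085, -0.305]), 'wrist_torque': array([ 0.041, -0.025, -0.054]), 'opening': 85.1340078371319}
```

View pics/side0.png

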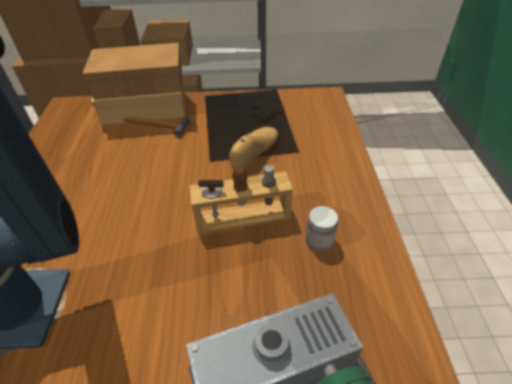

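View pics/top0.png

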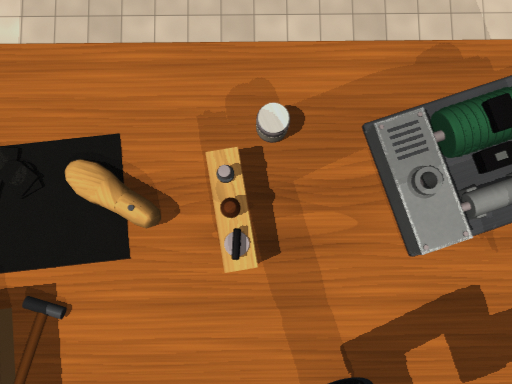

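The side view shows the screw's black bar at about (210,185) and the boss at (272,343). The top view shows the bar at about (237,244) and the boss mouth at (428,181). I'll measure these by mask next.

```bash
python3 - <<'E'
from h import *
np.set_printoptions(precision=1,suppress=True)
t=cv2.imread('pics/top0.png');s=cv2.imread('pics/side0.png')
def dark(im,x0,y0,x1,y1,th):
    m=(im[y0:y1,x0:x1].max(2)<th).astype(np.uint8)
    n,l,st,ce=cv2.connectedComponentsWithStats(m)
    for i in range(1,n):
        if st[i,4]>25:
            c=np.argwhere(l==i)[:,::-1].astype(np.float32)
            print(st[i]+[x0,y0,0,0,0],ce[i]+[x0,y0],[np.round(v,1) for v in cv2.minAreaRect(c+np.float32([x0,y0]))[:2]],cv2.minAreaRect(c)[2])
print('top bar');dark(t,215,220,262,272,60)
print('side bar');dark(s,190,172,230,200,60)
print('top boss');dark(t,405,160,455,205,75)
print('side boss');dark(s,240,320,305,370,75)
A=cv2.resize(t[215:275,205:265],(400,400),interpolation=2);B=cv2.resize(t[150:210,398:458],(400,400),interpolation=2)
C=cv2.resize(s[310:370,240:300],(400,400),interpolation=2)
D=cv2.resize(s[165:225,185:245],(400,400),interpolation=2)
cv2.imwrite('pics/crop1.png',cv2.resize(np.vstack([np.hstack([A,B]),np.hstack([D,C])]),(600,600)))
E
```

```text
top bar
[232 229   9  31 228] [236.2 243.3] [array([236.2, 243.9]), array([ 7.8, 30.2])] 3.3664605617523193
side bar
[200 182  22   9  80] [210.8 185. ] [array([210.4, 186.2]), array([21. ,  7.6])] 3.5763344764709473
top boss
[444 160  11  28 149] [450.7 169.9] [array([449. , 173.5]), array([27., 10.])] 90.0
[411 170  16  25  86] [415.3 183.3] [array([416.8, 183.4]), array([25.9, 10.8])] 71.56504821777344
[420 172  17  17 222] [428.4 179.8] [array([428.6, 179.7]), array([16.9, 15. ])] 68.19859313964844
side boss
[263 332  18  16 224] [271.5 339.4] [array([271.5, 339.5]), array([15., 17.])] 90.0
[273 351  16  10  30] [280.7 356.3] [array([281.1, 356. ]), array([ 2.7, 17. ])] 60.2551155090332
```

View pics/crop1.png

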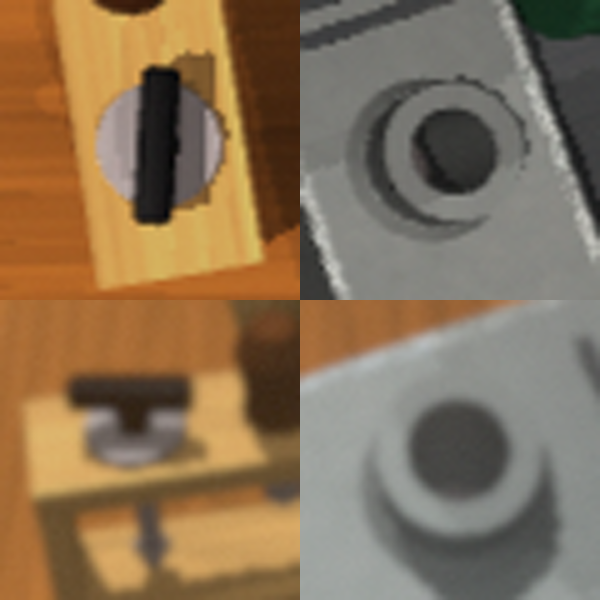

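The crop shows the bar centred over its collar. The boss mouth is at about (428.5,179.8) in top and (271.4,339.4) in side. Now I'll cast the rays.

```bash
python3 - <<'E'
from h import *
np.set_printoptions(precision=1,suppress=True)
def tri(a,b):
    e1,d1=ray('top',*a);e2,d2=ray('side',*b)
    t=np.linalg.lstsq(np.c_[d1,-d2],e2-e1,rcond=None)[0];p,q=e1+d1*t[0],e2+d2*t[1]
    return (p+q)/2,np.linalg.norm(p-q)
print('boss',onz('top',428.5,179.8,140),onz('side',271.4,339.4,140),tri((428.5,179.8),(271.4,339.4)))
print('bar top z150',onz('top',236.2,243.7,150),'side z142',onz('side',210.6,185.8,142),tri((236.2,243.7),(210.6,185.6)))
print('collar z120',onz('top',236.6,244,120))
# bar ends, rack direction
t=cv2.imread('pics/top0.png')
a=onz('top',238.4,229,150);b=onz('top',234.2,258.5,150);d=a-b;print('bar len',np.linalg.norm(d),'ang',np.degrees(np.arctan2(d[1],d[0])))
a=onz('top',223,149.5,115);b=onz('top',241,269.5,115);d=a-b;print('rack len',np.linalg.norm(d),np.degrees(np.arctan2(d[1],d[0])),(a+b)/2)
for p in[(224,172),(230,207)]: print(onz('top',*p,165))
E
```

```text
boss [ 582.  -161.4  140. ] [ 582.2 -158.5  140. ] (array([ 581.8, -160. ,  143.5]), np.float64(0.4435498053233694))
bar top z150 [454.9 241.6 150. ] side z142 [455.6 236.3 142. ] (array([454.7, 242. , 137.2]), np.float64(0.0691709182496987))
collar z120 [453.8 241.8 120. ]
bar len 59.969172049075134 ang -8.65639828372516
rack len 257.91040764071306 8.092785135570415 [528.4 251.3 115. ]
[600.  264.7 165. ]
[528.6 253.  165. ]
```

{"name": "play_rows", "arguments": {
  "series": [
    [0,0,0,0,0,-10.7],
    [0,0,0,0,0,-10.7],
    [0,0,0,0,0,-10.7],
    [0,0,0,0,0,-10.7],
    [0,0,0,0,0,-10.7],
    [0,0,0,0,0,-10.7],
    [0,0,0,0,0,-10.7],
    [0,0,0,0,0,-10.7],
    [0,0,0,0,0,-10.7],
    [1,-0.875,0,0,0,0],
    [1,-0.875,0,0,0,0],
    [1,-0.875,0,0,0,0]
  ],
  "hand": 0,
  "force": 100
}}

```text
clock: 1.6
ee_pos: [246.3, -383.2, 252.6]
tool_rot: [[0.862, 0.507, -0.0], [0.507, -0.862, 0.001], [0.0, -0.001, -1.0]]
wrist_force: [1.2, 0.1, -0.2]
opening: 85.4
```

{"name": "play_rows", "arguments": {
  "series": [
    [1,-0.875,0,0,0,0],
    [1,-0.875,0,0,0,0],
    [1,-0.875,0,0,0,0],
    [1,-0.875,0,0,0,0],
    [1,-0.875,0,0,0,0],
    [1,-0.875,0,0,0,0],
    [1,-0.875,0,0,0,0],
    [1,-0.875,0,0,0,0],
    [1,-0.875,0,0,0,0],
    [1,-0.875,0,0,0,0],
    [1,-0.875,0,0,0,0],
    [1,-0.875,0,0,0,0]
  ]
}}

```text
clock: 3.1
ee_pos: [371.8, -4.9, 252.9]
tool_rot: [[0.862, 0.507, -0.001], [0.507, -0.862, 0.0], [-0.0, -0.0, -1.0]]
wrist_force: [-0.1, 0.9, 0.3]
opening: 85.6
```

{"name": "play_rows", "arguments": {
  "series": [
    [1,-0.875,0,0,0,0],
    [1,-0.875,0,0,0,0],
    [1,-0.875,0,0,0,0],
    [1,-0.875,0,0,0,0],
    [1,-0.875,0,0,0,0],
    [1,-0.875,0,0,0,0],
    [1,-0.875,0,0,0,0],
    [0.8,-0.7,0,0,0,0],
    [0,0,0,0,0,-10.7],
    [0,0,0,0,0,-10.7],
    [0,0,0,0,0,-10.7],
    [0,0,0,0,0,-10.7]
  ]
}}

```text
clock: 4.6
ee_pos: [453.0, 239.8, 252.6]
tool_rot: [[0.282, 0.959, -0.001], [0.959, -0.282, -0.001], [-0.001, -0.001, -1.0]]
wrist_force: [-0.4, -0.6, -0.3]
opening: 85.3
```

{"name": "play_rows", "arguments": {
  "series": [
    [0,0,0,0,0,-10.7],
    [0,0,0,0,0,-10.7],
    [0,0,0,0,0,-10.7],
    [0,0,0,0,0,-10.7],
    [0,0,0,0,0,-10.7],
    [0,0,0,0,0,-10.7],
    [0,0,0,0,0,-10.7],
    [0,0,0,0,0,-10.7],
    [0,0,0,0,0,-10.7],
    [0,0,0,0,0,-10.7],
    [0,0,0,0,0,-10.7],
    [0,0,0,0,0,-10.7]
  ]
}}

```text
clock: 6.1
ee_pos: [453.0, 239.8, 252.6]
tool_rot: [[-0.927, -0.375, -0.001], [-0.375, 0.927, -0.0], [0.001, 0.0, -1.0]]
wrist_force: [0.3, -0.8, -0.0]
opening: 85.3
```

{"name": "play_rows", "arguments": {
  "series": [
    [0,0,0,0,0,-10.7],
    [0,0,0,0,0,-10.7],
    [0,0,0,0,0,-10.7],
    [0,0,0,0,0,-10.7],
    [0,0,0,0,0,-10.7],
    [0,0,0,0,0,-6.5],
    [0,0,0,0,0,0]
  ]
}}

```text
clock: 6.98
ee_pos: [453.1, 239.8, 252.7]
tool_rot: [[-0.146, -0.989, -0.001], [-0.989, 0.146, -0.0], [0.001, 0.001, -1.0]]
wrist_force: [0.2, 0.2, 0.6]
opening: 85.0
```

{"name": "play_rows", "arguments": {
  "series": [
    [-0.07,-0.05,0.8,0,0,0],
    [0,0,0.8,0,0,0],
    [0,0,0.8,0,0,0],
    [0,0,0.8,0,0,0],
    [0,0,0.6,0,0,0],
    [0,0,0.45,0,0,0],
    [0,0,0,0,0,0]
  ]
}}

```text
clock: 7.85
ee_pos: [454.2, 241.2, 146.1]
tool_rot: [[-0.145, -0.989, -0.002], [-0.989, 0.145, -0.001], [0.001, 0.002, -1.0]]
wrist_force: [0.1, 0.1, -0.1]
opening: 85.5
```

{"name": "play_rows", "arguments": {
  "series": [
    [0,0,0,0,0,0],
    [0,0,0,0,0,0],
    [0,0,0,0,0,0],
    [0,0,0,0,0,0],
    [0,0,0,0,0,0],
    [0,0,0,0,0,0],
    [0,0,0,0,0,0]
  ],
  "hand": 1,
  "force": 100
}}

```text
clock: 8.72
ee_pos: [455.3, 241.7, 147.9]
tool_rot: [[-0.145, -0.989, 0.002], [-0.989, 0.145, 0.001], [-0.001, -0.001, -1.0]]
wrist_force: [0.5, 0.9, 5.5]
opening: 14.4
```

{"name": "play_rows", "arguments": {
  "series": [
    [0,0,-0.3,0,0,0],
    [0,0,-0.6,0,0,0],
    [0,0,-0.8,0,0,0],
    [0,0,-0.8,0,0,0],
    [0,0,-0.8,0,0,0],
    [0,0,-0.8,0,0,0],
    [0,0,-0.8,0,0,0],
    [0,0,-0.8,0,0,0],
    [0,0,-0.6,0,0,0],
    [0,0,0,0,0,0]
  ]
}}

```text
clock: 9.98
ee_pos: [455.4, 241.6, 306.3]
tool_rot: [[-0.145, -0.989, 0.003], [-0.989, 0.145, 0.001], [-0.001, -0.002, -1.0]]
wrist_force: [-0.1, 0.1, -2.6]
opening: 14.2
```

```bash
python3 - <<'E'
from h import *
np.set_printoptions(precision=3,suppress=True)
s=bot.read_state();print(s)
p=proj('side',s['ee_pos']-[0,0,60]).astype(int);print(p, proj('top',s['ee_pos']))
a=snap('side','side1.png')
x,y=max(p[0]-60,0),max(p[1]-60,0)
cv2.imwrite('pics/crop2.png',cv2.resize(a[y:y+120,x:x+120],(600,600),interpolation=2));print(x,y)
E
```

```text
{'clock': 9.975, 'joints': array([ 0.358,  0.041,  0.198,  1.725, -0.   , -2.638]), 'dq': array([-0.001,  0.009, -0.046, -0.017,  0.   , -0.002]), 'tau': array([ -0.001, -34.344,  32.862,   0.113,  -0.001,   0.   ]), 'ee_pos': array([455.377, 241.627, 306.333]), 'tool_rot': array([[-0.145, -0.989,  0.003],
       [-0.989,  0.145,  0.001],
       [-0.001, -0.002, -1.   ]]), 'wrist_force': array([-0.131,  0.13 , -2.55 ]), 'wrist_torque': array([-0.024, -0.001,  0.029]), 'opening': 14.168013058378357}
[205 151] [233.182 244.772]
145 91
```

View pics/crop2.png

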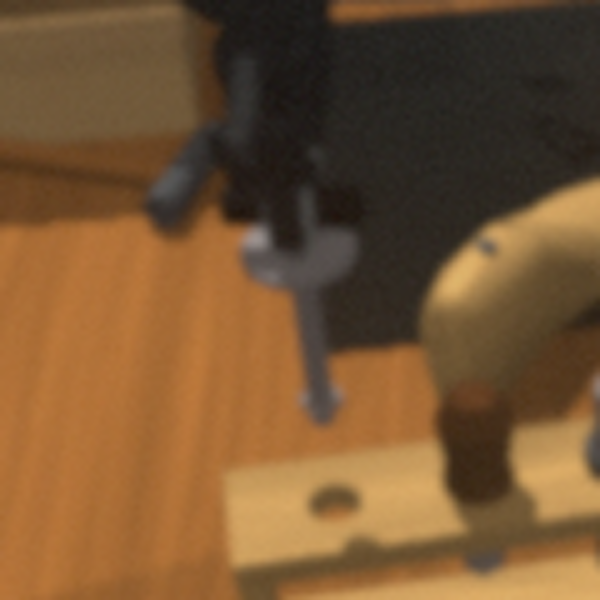

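```bash
python3 - <<'E'
from h import *
np.set_printoptions(precision=1,suppress=True)
e=bot.read_state()['ee_pos']
g=3
for n,d in(('collar top',128-106+g),('thread mid',128-13+g),('tip',128+g)): print(n,proj('side',e-[0,0,d]))
a=cv2.imread('pics/side1.png')
# shank centre per row: greyish (low saturation) vs wood
for v in range(148,177):
    r=a[v,190:225].astype(int);m=(r[:,2]-r[:,0])<45
    i=np.where(m)[0]
    if len(i): print(v,i.min()+190,i.max()+190,(i.min()+i.max())/2+190)
E
```

```text
collar top [204.1 140.3]
thread mid [208.6 171. ]
tip [209.1 175. ]
148 201 224 212.5
149 203 224 213.5
150 204 224 214.0
151 204 224 214.0
152 204 224 214.0
153 205 224 214.5
154 205 224 214.5
155 205 224 214.5
156 205 224 214.5
157 205 224 214.5
158 205 224 214.5
159 205 224 214.5
160 206 214 210.0
161 206 211 208.5
162 206 209 207.5
163 206 209 207.5
164 206 209 207.5
165 207 209 208.0
166 207 210 208.5
167 207 210 208.5
168 207 210 208.5
169 206 211 208.5
170 206 212 209.0
171 206 212 209.0
172 207 211 209.0
173 207 211 209.0
174 208 210 209.0
```

{"name": "play_rows", "arguments": {
  "series": [
    [0,0,0,0,0,10.7],
    [0,0,0,0,0,10.7],
    [0,0,0,0,0,10.7],
    [0,0,0,0,0,10.7],
    [0.36,-0.92,0,0,0,0],
    [0.36,-0.92,0,0,0,0],
    [0.36,-0.92,0,0,0,0],
    [0.36,-0.92,0,0,0,0],
    [0.36,-0.92,0,0,0,0],
    [0.36,-0.92,0,0,0,0],
    [0.36,-0.92,0,0,0,0],
    [0.36,-0.92,0,0,0,0]
  ],
  "force": 120
}}

```text
clock: 11.52
ee_pos: [513.9, 52.2, 303.2]
tool_rot: [[-0.779, -0.627, -0.002], [-0.627, 0.779, 0.0], [0.002, 0.002, -1.0]]
wrist_force: [-0.1, 0.7, -1.5]
opening: 13.8
```

{"name": "play_rows", "arguments": {
  "series": [
    [0.36,-0.92,0,0,0,0],
    [0.36,-0.92,0,0,0,0],
    [0.36,-0.92,0,0,0,0],
    [0.36,-0.92,0,0,0,0],
    [0.36,-0.92,0,0,0,0],
    [0.36,-0.92,0,0,0,0],
    [0.36,-0.92,0,0,0,0],
    [0.36,-0.92,0,0,0,0],
    [0.36,-0.92,0,0,0,0],
    [0,0,0,0,0,0]
  ]
}}

```text
clock: 12.78
ee_pos: [581.1, -160.8, 303.0]
tool_rot: [[-0.78, -0.626, -0.002], [-0.626, 0.78, 0.0], [0.001, 0.002, -1.0]]
wrist_force: [-0.3, -0.2, -1.4]
opening: 13.9
```

```bash
python3 - <<'E'
from h import *
np.set_printoptions(precision=3,suppress=True)
a=snap('side','side2.png');b=snap('top','top2.png')
s=bot.read_state();print(s['ee_pos'],s['joints'],s['wrist_force'])
e=s['ee_pos'];p=proj('side',e-[0,0,100]).astype(int);print(p,proj('side',e-[0,0,133]),proj('top',[582,-161,140]))
x,y=p[0]-50,min(p[1]-40,284)
A=a[y:y+100,x:x+100];print(x,y)
cv2.imwrite('pics/crop3.png',cv2.resize(A,(600,600),interpolation=2))
E
```

```text
[ 580.802 -158.986  303.796] [-0.379  0.281  0.464  1.755  0.001 -2.627] [-0.009 -0.706 -1.808]
[271 323] [270.858 332.1  ] [428.321 179.793]
221 283
```

View pics/crop3.png

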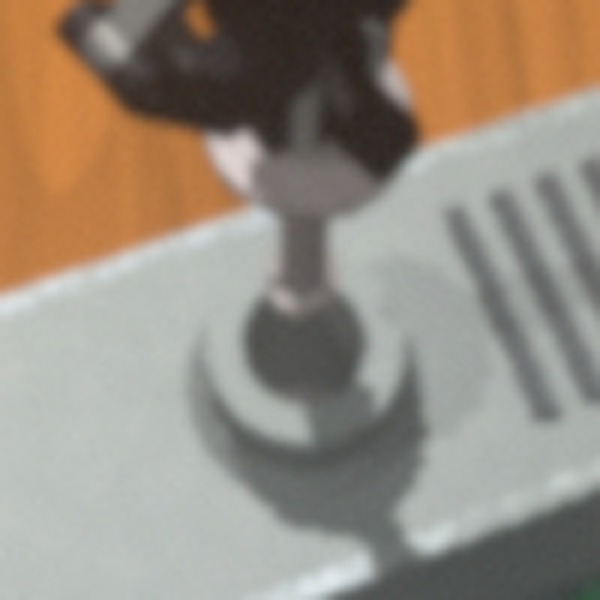

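The screw hangs upright over the boss. The lower edge of its thread is at about (271,334) and the mouth is at (271.7,340.5), so they line up in x.

{"name": "play_rows", "arguments": {
  "series": [
    [0,-0.04,0.6,0,0,0],
    [0,0,0.8,0,0,0],
    [0,0,0.8,0,0,0],
    [0,0,0.8,0,0,0],
    [0,0,0.7,0,0,0],
    [0,0,0.4,0,0,0],
    [0,0,0,0,0,0],
    [0,0,0,0,0,0]
  ]
}}

```text
clock: 13.88
ee_pos: [582.1, -159.6, 203.1]
tool_rot: [[-0.778, -0.628, 0.001], [-0.628, 0.778, -0.0], [-0.001, -0.001, -1.0]]
wrist_force: [-0.3, 0.4, -1.9]
opening: 14.0
```

```bash
python3 - <<'E'
from h import *
np.set_printoptions(precision=2,suppress=True)
for i in range(4):
    s=bot.read_state();print(s['clock'],s['ee_pos'],s['wrist_force'],s['wrist_torque'])
E
```

```text
13.875 [ 582.06 -159.64  203.08] [-0.3   0.39 -1.93] [ 0.03 -0.02 -0.01]
13.875 [ 582.06 -159.64  203.08] [-0.3   0.39 -1.93] [ 0.03 -0.02 -0.01]
13.875 [ 582.06 -159.64  203.08] [-0.3   0.39 -1.93] [ 0.03 -0.02 -0.01]
13.875 [ 582.06 -159.64  203.08] [-0.3   0.39 -1.93] [ 0.03 -0.02 -0.01]
```

{"name": "play_rows", "arguments": {
  "series": [
    [0,0,0.16,0,0,0],
    [0,0,0.16,0,0,0],
    [0,0,0,0,0,0]
  ]
}}

```text
clock: 14.25
ee_pos: [581.4, -159.7, 193.5]
tool_rot: [[-0.779, -0.627, -0.001], [-0.627, 0.779, 0.0], [0.0, 0.001, -1.0]]
wrist_force: [-0.0, 0.0, -2.0]
opening: 13.6
```

{"name": "play_rows", "arguments": {
  "series": [
    [0,0,0.06,0,0,0],
    [0,0,0,0,0,0]
  ]
}}

```text
clock: 14.5
ee_pos: [581.6, -159.8, 192.4]
tool_rot: [[-0.779, -0.627, -0.0], [-0.627, 0.779, 0.0], [0.0, 0.0, -1.0]]
wrist_force: [0.8, 0.2, -1.7]
opening: 13.6
```

{"name": "play_rows", "arguments": {
  "series": [
    [0,0,0.06,0,0,0],
    [0,0,0,0,0,0]
  ]
}}

```text
clock: 14.75
ee_pos: [581.8, -159.8, 191.3]
tool_rot: [[-0.779, -0.628, 0.0], [-0.628, 0.779, -0.0], [-0.0, -0.0, -1.0]]
wrist_force: [0.3, 0.6, -1.6]
opening: 13.9
```

Nothing touched yet, so I'll go on down in small steps.

{"name": "play_rows", "arguments": {
  "series": [
    [0,0,0.06,0,0,0],
    [0,0,0,0,0,0]
  ]
}}

```text
clock: 15.0
ee_pos: [582.0, -159.7, 189.7]
tool_rot: [[-0.779, -0.628, 0.001], [-0.628, 0.779, 0.0], [-0.001, -0.0, -1.0]]
wrist_force: [0.7, 0.9, -1.3]
opening: 13.8
```

{"name": "play_rows", "arguments": {
  "series": [
    [0,0,0.06,0,0,0],
    [0,0,0,0,0,0]
  ]
}}

```text
clock: 15.25
ee_pos: [582.2, -159.8, 189.2]
tool_rot: [[-0.779, -0.628, 0.002], [-0.628, 0.779, -0.0], [-0.001, -0.001, -1.0]]
wrist_force: [-0.1, -0.3, 3.4]
opening: 13.9
```

{"name": "play_rows", "arguments": {
  "series": [
    [0,0,-0.05,0,0,0],
    [0.08,0,0,0,0,0],
    [0.06,0,0,0,0,0],
    [0,0,0,0,0,0]
  ]
}}

```text
clock: 15.75
ee_pos: [580.2, -161.2, 189.4]
tool_rot: [[-0.778, -0.628, 0.003], [-0.628, 0.778, 0.002], [-0.004, -0.0, -1.0]]
wrist_force: [4.9, 3.2, -0.0]
opening: 14.0
```

{"name": "play_rows", "arguments": {
  "series": [
    [0.08,0,0,0,0,0],
    [0,0,0,0,0,0]
  ]
}}

```text
clock: 16.0
ee_pos: [579.4, -162.0, 189.4]
tool_rot: [[-0.778, -0.628, 0.005], [-0.628, 0.778, 0.003], [-0.006, -0.001, -1.0]]
wrist_force: [5.4, 3.3, -1.2]
opening: 14.0
```

{"name": "play_rows", "arguments": {
  "series": [
    [-0.2,0,0,0,0,0],
    [-0.21,-0.025,0,0,0,0],
    [0,0,0,0,0,0],
    [0,0,0.08,0,0,0],
    [0,0,0,0,0,0]
  ]
}}

```text
clock: 16.62
ee_pos: [584.2, -158.5, 188.6]
tool_rot: [[-0.779, -0.627, -0.003], [-0.627, 0.779, -0.003], [0.004, -0.001, -1.0]]
wrist_force: [-4.3, -1.2, 7.9]
opening: 13.8
```

{"name": "play_rows", "arguments": {
  "series": [
    [0,0,0.06,0,0,0],
    [0,0,0,0,0,0]
  ]
}}

```text
clock: 16.88
ee_pos: [584.1, -158.6, 188.2]
tool_rot: [[-0.779, -0.627, -0.002], [-0.627, 0.779, -0.003], [0.004, -0.001, -1.0]]
wrist_force: [-6.1, -0.6, 10.2]
opening: 14.0
```

{"name": "play_rows", "arguments": {
  "series": [
    [0,0,-0.14,0,0,0],
    [0,0,0,0,0,0]
  ]
}}

```text
clock: 17.12
ee_pos: [584.0, -157.6, 188.7]
tool_rot: [[-0.779, -0.627, -0.004], [-0.627, 0.779, -0.0], [0.003, 0.002, -1.0]]
wrist_force: [-4.9, -1.4, 3.0]
opening: 13.9
```

{"name": "play_rows", "arguments": {
  "series": [
    [-0.08,0,0,0,0,0],
    [0,0,0,0,0,0]
  ]
}}

```text
clock: 17.38
ee_pos: [584.8, -155.6, 187.4]
tool_rot: [[-0.779, -0.627, -0.007], [-0.627, 0.779, 0.001], [0.005, 0.005, -1.0]]
wrist_force: [-6.9, -0.2, 0.6]
opening: 13.7
```

{"name": "play_rows", "arguments": {
  "series": [
    [0.065,0.06,0,0,0,0],
    [0.065,0.06,0,0,0,0],
    [0,0,0,0,0,0]
  ]
}}

```text
clock: 17.75
ee_pos: [582.8, -155.2, 188.4]
tool_rot: [[-0.779, -0.628, -0.001], [-0.628, 0.779, 0.001], [-0.0, 0.001, -1.0]]
wrist_force: [-1.8, -0.2, -2.2]
opening: 13.9
```

{"name": "play_rows", "arguments": {
  "series": [
    [0,0,0.08,0,0,0],
    [0,0,0,0,0,0]
  ]
}}

```text
clock: 18.0
ee_pos: [582.9, -155.5, 187.2]
tool_rot: [[-0.778, -0.628, -0.0], [-0.628, 0.778, 0.0], [-0.0, 0.0, -1.0]]
wrist_force: [-3.2, 0.9, -2.0]
opening: 13.9
```

It's sinking freely now, so the nose has found the hole. I'll ease the side load and go deeper.

{"name": "play_rows", "arguments": {
  "series": [
    [0.03,0.025,0.06,0,0,0],
    [0,0,0.06,0,0,0],
    [0,0,0,0,0,0]
  ]
}}

```text
clock: 18.38
ee_pos: [582.3, -155.7, 184.3]
tool_rot: [[-0.779, -0.628, 0.001], [-0.628, 0.779, 0.0], [-0.001, -0.001, -1.0]]
wrist_force: [-0.9, -0.2, -2.0]
opening: 14.0
```

{"name": "play_rows", "arguments": {
  "series": [
    [0,0,0.08,0,0,0],
    [0,0,0,0,0,0]
  ]
}}

```text
clock: 18.62
ee_pos: [582.2, -155.7, 182.4]
tool_rot: [[-0.779, -0.628, 0.001], [-0.628, 0.779, 0.0], [-0.001, -0.0, -1.0]]
wrist_force: [-1.1, -0.1, -0.6]
opening: 13.8
```

{"name": "play_rows", "arguments": {
  "series": [
    [0.01,0.01,0.06,0,0,0],
    [0,0,0,0,0,0]
  ]
}}

```text
clock: 18.88
ee_pos: [581.5, -155.6, 180.5]
tool_rot: [[-0.779, -0.628, -0.0], [-0.628, 0.779, 0.0], [0.0, 0.0, -1.0]]
wrist_force: [-0.9, -0.3, -2.6]
opening: 14.1
```

{"name": "play_rows", "arguments": {
  "series": [
    [0,0,0.06,0,0,0],
    [0,0,0,0,0,0]
  ]
}}

```text
clock: 19.12
ee_pos: [581.7, -155.7, 180.0]
tool_rot: [[-0.779, -0.628, 0.001], [-0.628, 0.779, -0.0], [-0.0, -0.001, -1.0]]
wrist_force: [-2.0, 0.7, 2.5]
opening: 14.1
```

{"name": "play_rows", "arguments": {
  "series": [
    [0.015,0.012,0,0,0,10.7],
    [0,0,0.02,0,0,10.7],
    [0,0,0.02,0,0,10.7],
    [0,0,0,0,0,0]
  ]
}}

```text
clock: 19.62
ee_pos: [581.0, -155.7, 178.5]
tool_rot: [[-0.993, -0.12, -0.0], [-0.12, 0.993, -0.0], [0.0, -0.0, -1.0]]
wrist_force: [-2.3, 0.1, 1.1]
opening: 13.9
```

```bash
python3 - <<'E'
from h import *
np.set_printoptions(precision=2,suppress=True)
s=bot.read_state();print(s['clock'],s['ee_pos'],s['wrist_force'],s['wrist_torque'],s['joints'])
E
```

```text
19.625 [ 581.02 -155.68  178.54] [-2.26  0.14  1.14] [ 0.05  0.74 -0.01] [-0.37  0.24  0.17  1.5  -0.   -2.06]
```

{"name": "play_rows", "arguments": {
  "series": [
    [0.025,0,0.022,0,0,10.7],
    [0,0,0.022,0,0,10.7],
    [0,0,0.022,0,0,10.7],
    [0,0,0.022,0,0,10.7],
    [0,0,0,0,0,0]
  ]
}}

```text
clock: 20.25
ee_pos: [580.4, -155.6, 176.4]
tool_rot: [[-0.811, 0.584, -0.0], [0.584, 0.811, 0.0], [0.0, 0.0, -1.0]]
wrist_force: [-2.7, 0.8, 1.3]
opening: 14.1
```

{"name": "play_rows", "arguments": {
  "series": [
    [0,0,0.022,0,0,10.7],
    [0,0,0.022,0,0,10.7],
    [0,0,0.022,0,0,10.7],
    [0,0,0,0,0,0]
  ]
}}

```text
clock: 20.75
ee_pos: [580.3, -155.5, 174.7]
tool_rot: [[-0.378, 0.926, -0.0], [0.926, 0.378, 0.0], [0.0, -0.0, -1.0]]
wrist_force: [-3.5, 1.1, 3.3]
opening: 13.4
```

{"name": "play_rows", "arguments": {
  "series": [
    [0.026,-0.033,0.02,0,0,10.7],
    [0,0,0.02,0,0,10.7],
    [0,0,0.02,0,0,10.7],
    [0,0,0.02,0,0,10.7],
    [0,0,0,0,0,0]
  ]
}}

```text
clock: 21.38
ee_pos: [579.7, -154.9, 173.1]
tool_rot: [[0.351, 0.937, 0.001], [0.937, -0.351, 0.001], [0.001, 0.0, -1.0]]
wrist_force: [-4.2, 2.3, 3.6]
opening: 14.0
```

{"name": "play_rows", "arguments": {
  "series": [
    [0,0,0.02,0,0,10.7],
    [0,0,0.02,0,0,10.7],
    [0,0,0,0,0,0]
  ]
}}

```text
clock: 21.75
ee_pos: [579.0, -154.1, 173.0]
tool_rot: [[0.668, 0.744, 0.0], [0.744, -0.668, 0.002], [0.002, -0.001, -1.0]]
wrist_force: [-5.5, 4.6, 7.9]
opening: 14.2
```

```bash
python3 - <<'E'
from h import *
np.set_printoptions(precision=2,suppress=True)
s=bot.read_state();print(s['clock'],s['ee_pos'],s['wrist_force'],s['wrist_torque'],s['joints'])
E
```

```text
21.75 [ 579.04 -154.08  172.97] [-5.47  4.59  7.95] [1.01 1.3  0.08] [-0.37  0.24  0.15  1.48  0.    0.36]
```

```bash
python3 - <<'E'
from h import *
a=snap('side','side3.png')
cv2.imwrite('pics/crop4.png',cv2.resize(a[300:370,232:312],(800,600)[:2],interpolation=2)[:600])
E
```

```text
(no output)
```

View pics/crop4.png

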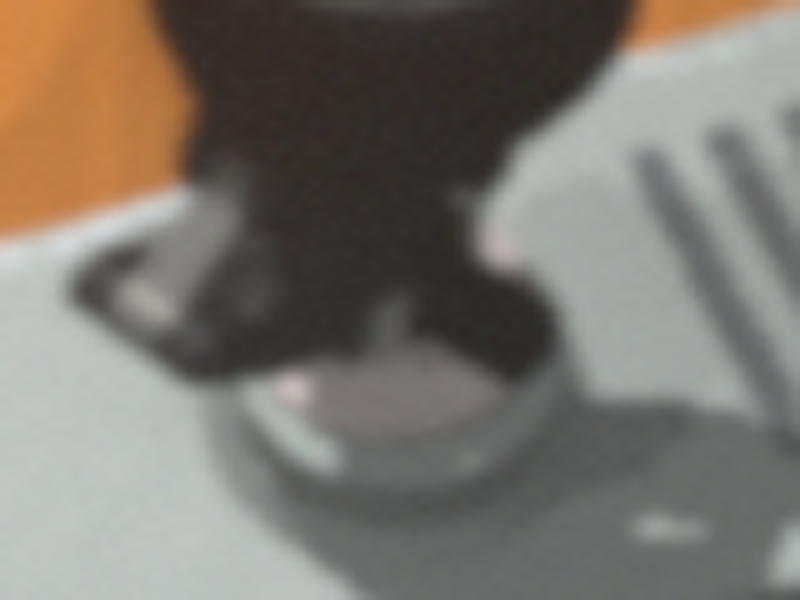

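```bash
python3 - <<'E'
from h import *
def f(c,r,z):
    p=proj('side',[c[0],c[1]-r,z]);return round((p[0]-232)*10,0),round((p[1]-300)*600/70,0)
print('boss front rim',f((582,-161),29.5,140))
for c in((582,-155.6),(580,-155.5)):
  for h in(0,2,3,5): print(c,h,'collar top edge',f(c,26.5,145+h),'bottom edge',f(c,26.5,140+h))
E
```

```text
boss front rim (np.float64(406.0), np.float64(497.0))
(582, -155.6) 0 collar top edge (np.float64(403.0), np.float64(444.0)) bottom edge (np.float64(402.0), np.float64(454.0))
(582, -155.6) 2 collar top edge (np.float64(403.0), np.float64(440.0)) bottom edge (np.float64(402.0), np.float64(450.0))
(582, -155.6) 3 collar top edge (np.float64(403.0), np.float64(438.0)) bottom edge (np.float64(403.0), np.float64(448.0))
(582, -155.6) 5 collar top edge (np.float64(403.0), np.float64(434.0)) bottom edge (np.float64(403.0), np.float64(444.0))
(580, -155.5) 0 collar top edge (np.float64(391.0), np.float64(444.0)) bottom edge (np.float64(391.0), np.float64(454.0))
(580, -155.5) 2 collar top edge (np.float64(391.0), np.float64(440.0)) bottom edge (np.float64(391.0), np.float64(450.0))
(580, -155.5) 3 collar top edge (np.float64(391.0), np.float64(438.0)) bottom edge (np.float64(391.0), np.float64(448.0))
(580, -155.5) 5 collar top edge (np.float64(391.0), np.float64(434.0)) bottom edge (np.float64(391.0), np.float64(444.0))
```

{"name": "play_rows", "arguments": {
  "series": [
    [0,-0.06,0,0,0,0],
    [0,0,0,0,0,10.7],
    [0,0,0,0,0,0]
  ]
}}

```text
clock: 22.18
ee_pos: [578.9, -154.0, 173.0]
tool_rot: [[0.794, 0.609, 0.002], [0.609, -0.794, -0.0], [0.002, 0.001, -1.0]]
wrist_force: [-4.2, 2.7, 7.1]
opening: 13.7
```

```bash
python3 - <<'E'
from h import *
np.set_printoptions(precision=2,suppress=True)
s=bot.read_state();print(s['clock'],s['ee_pos'],s['wrist_force'],s['wrist_torque'],s['joints'])
R=s['tool_rot'];print(np.degrees(np.arctan2(R[1,0],R[0,0])))
E
```

```text
22.175 [ 578.86 -154.04  172.95] [-4.19  2.67  7.12] [0.53 0.85 0.54] [-0.37  0.24  0.15  1.48  0.    0.54]
37.484273910629916
```

{"name": "play_rows", "arguments": {
  "series": [
    [0,-0.03,0,0,0,8],
    [0,0,0,0,0,0]
  ]
}}

```text
clock: 22.42
ee_pos: [578.9, -153.9, 173.0]
tool_rot: [[0.87, 0.494, 0.003], [0.494, -0.87, -0.001], [0.002, 0.003, -1.0]]
wrist_force: [-2.0, 0.9, 5.9]
opening: 13.7
```

```bash
python3 - <<'E'
from h import *
np.set_printoptions(precision=2,suppress=True)
s=bot.read_state();print(s['clock'],s['ee_pos'],s['wrist_force'],s['wrist_torque'],s['joints'])
R=s['tool_rot'];print(np.degrees(np.arctan2(R[1,0],R[0,0])))
E
```

```text
22.425 [ 578.87 -153.91  172.96] [-1.95  0.92  5.87] [0.31 0.62 1.02] [-0.37  0.23  0.15  1.48 -0.    0.68]
29.573770188347545
```

Sinking has stopped at TCP z 173.0 and the torque is climbing, which fits the collar being seated. I'll take off the press and open the hand.

{"name": "play_rows", "arguments": {
  "series": [
    [0,0,-0.08,0,0,0],
    [0,0,0,0,0,0]
  ]
}}

```text
clock: 22.68
ee_pos: [578.8, -153.9, 173.0]
tool_rot: [[0.872, 0.489, 0.002], [0.489, -0.872, -0.0], [0.001, 0.001, -1.0]]
wrist_force: [2.0, 0.8, -2.4]
opening: 14.1
```

{"name": "play_rows", "arguments": {
  "series": [
    [0,0,0,0,0,0],
    [0,0,0,0,0,0],
    [0,0,0,0,0,0],
    [0,0,0,0,0,0],
    [0,0,0,0,0,0],
    [0,0,0,0,0,0]
  ],
  "hand": 0
}}

```text
clock: 23.42
ee_pos: [577.9, -153.8, 173.5]
tool_rot: [[0.875, 0.484, 0.0], [0.484, -0.875, -0.0], [0.0, 0.0, -1.0]]
wrist_force: [0.4, 0.8, 0.2]
opening: 85.5
```

{"name": "play_rows", "arguments": {
  "series": [
    [0,0,-0.4,0,0,0],
    [0,0,-0.8,0,0,0],
    [0,0,-0.8,0,0,0],
    [0,0,-0.8,0,0,0],
    [0,0,-0.8,0,0,0],
    [0,0,-0.8,0,0,0],
    [-1,0.4,0,0,0,0],
    [-1,0.4,0,0,0,0],
    [-1,0.4,0,0,0,0],
    [-1,0.4,0,0,0,0],
    [-1,0.4,0,0,0,0],
    [-1,0.4,0,0,0,0]
  ]
}}

```text
clock: 24.92
ee_pos: [475.3, -279.7, 284.5]
tool_rot: [[0.875, 0.484, 0.001], [0.484, -0.875, -0.001], [0.001, 0.001, -1.0]]
wrist_force: [-0.3, -0.2, 0.5]
opening: 85.3
```

```bash
python3 - <<'E'
from h import *
np.set_printoptions(precision=1,suppress=True)
a=snap('side','side4.png');b=snap('top','top4.png')
print(bot.read_state()['ee_pos'])
A=cv2.resize(a[300:370,232:302],(400,400),interpolation=2);B=cv2.resize(b[145:215,393:463],(400,400),interpolation=2)
cv2.imwrite('pics/crop5.png',np.hstack([A,B]))
E
```

```text
[ 474.5 -280.8  284.5]
```

View pics/crop5.png

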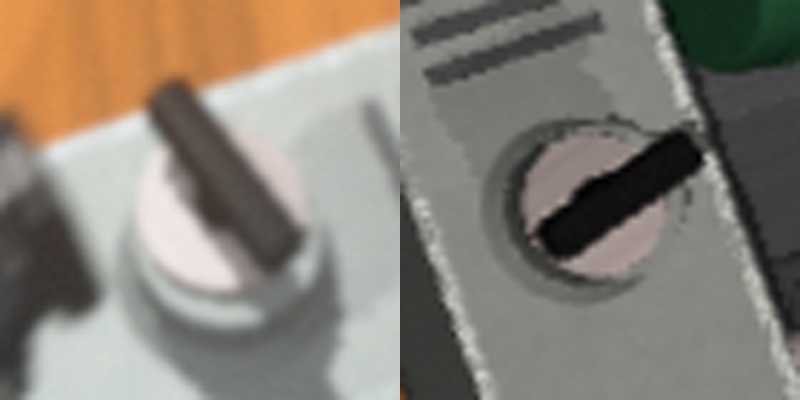

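The crop shows the collar seated on the boss and the bar standing free, with the gripper away. I'll check the height and tilt by rays.

```bash
python3 - <<'E'
from h import *
np.set_printoptions(precision=1,suppress=True)
t=cv2.imread('pics/top4.png');s=cv2.imread('pics/side4.png')
def blob(im,x0,y0,x1,y1,th,seed):
    m=(im[y0:y1,x0:x1].max(2)<th).astype(np.uint8);n,l=cv2.connectedComponents(m)
    k=l[seed[1]-y0,seed[0]-x0];c=np.argwhere(l==k)[:,::-1].astype(np.float32)+np.float32([x0,y0]);return cv2.minAreaRect(c)
def pink(im,x0,y0,x1,y1):
    r=im[y0:y1,x0:x1].astype(int);m=((r[:,:,2]-r[:,:,1]>8)&(r[:,:,2]-r[:,:,0]<40)&(r[:,:,2]>110)).astype(np.uint8)
    c=max(cv2.findContours(m,0,1)[0],key=cv2.contourArea)
    return cv2.convexHull(c)[:,0]+[x0,y0]
bt=blob(t,412,165,450,192,55,(431,179));bs=blob(s,255,310,288,352,85,(271,331));print(bt,bs)
for n,im,b in(('top',t,(410,160,446,198)),('side',s,(250,320,292,356))):
    h=pink(im,*b).astype(np.float32);e=cv2.fitEllipse(h);print(n,e,onz(n,*e[0],145))
# predicted for seated screw at centre c
for c in((580.3,-154.9),):
  for z in(145,172,175): print(z,proj('top',[*c,z]),proj('side',[*c,z]))
e1,d1=ray('top',*bt[0]);e2,d2=ray('side',*bs[0])
k=np.linalg.lstsq(np.c_[d1,-d2],e2-e1,rcond=None)[0];print('bar tri',e1+d1*k[0],e2+d2*k[1])
print('bar at z175 top',onz('top',*bt[0],175),'side z171',onz('side',*bs[0],171))
E
```

```text
((430.450927734375, 178.4282989501953), (9.034942626953125, 32.49104309082031), 55.61965560913086) ((270.9999694824219, 330.4999694824219), (40.99999237060547, 31.999996185302734), 90.0)
top ((421.7530212402344, 175.976806640625), (11.333372116088867, 25.762725830078125), 54.41133499145508) [ 589.6 -145.8  145. ]
side ((278.1148986816406, 328.8543701171875), (5.315032958984375, 18.91810417175293), 137.8175811767578) [ 595.2 -142.1  145. ]
145 [426.4 180.3] [270.3 336.2]
172 [431.4 178.7] [270.4 329.5]
175 [432.  178.5] [270.4 328.7]
bar tri [ 581.5 -154.7  167.6] [ 581.4 -154.8  167.6]
bar at z175 top [ 580.5 -151.8  175. ] side z171 [ 581.2 -156.3  171. ]
```

```bash
python3 -c "
from station import bot
print(bot.finish_job())"
```

```text
the job is handed in; nothing more can be done
None
```

I put the screw into the guard's boss, screwed it in until it stopped, let go and handed the job in at about 25 s.

**Finding the nut:** I felt for it with light touches. The nose dropped in about 5 mm off the well's axis, on the +y side.

**Threading:** The thread caught on first contact and sank about 7 mm in roughly 150° of turning, which fits the 18 mm lead. The highest upward push I read while threading was about 8 N at the wrist, well under 40 N.

**Last checks:**
- **Seating:** The screw stopped sinking at a gripper height (TCP) of 173.0 mm; the height at which I gripped it in the rack predicts 172.9 mm. After that the turning torque rose from 0.1 to 1.0 N m with no further sinking. The collar edge in the side view also fits a seated collar to within about 2 mm.
- **Release:** The hand is open and clear of everything. I did not look again at the rack tools, tin and last after the move. The arm's path kept clear of them.

**Checks that failed or disagreed:**
- My colour fit of the collar ellipse failed, because the bar covers part of it, so I left it out.
- Triangulating the bar gave a height of 167.6 mm against the expected 167. The same method read 4.8 mm low in the rack, so it is only a weak check.
- The first touch in the well came about 2.6 mm deeper than the nut's thread should start, judging by the grip height. I did not resolve that.

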